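# Push the test-force selector through its H-gate to the green slot

## Task

Change the hardness tester over to the green test force: with the fingers pushing against the orange ball knob, move the selector lever out of its slot on the left, across the middle channel of the H-gate and fully home to the stop in the slot marked by the green disc, running it into no other slot on the way. Only push the knob, never take it between the fingers; leave it in the slot with the hand clear, and leave the specimens, tools and bottles where they are.

Things in the scene. Friction and masses are not known exactly. Their poses are not given: they have to be found in the camera images.
- console: white enamelled loading unit fixed to the table, 375 mm (x) by 340 mm (y), deck 85 mm above the table; a keypad slopes down towards the robot. Origin: at table height under the middle of the H-gate, 20 mm below the lever's pivot. Its x points away from the robot ('far'), y to the robot's left, z up; it may stand turned by up to 0.3 rad
- gate (a point): middle of the H, on top of the grey metal gate plate (80 x 92 mm, 10 mm thick, top 95 mm above the table). In console axes the H has two columns along x at y = +20 (left) and -20 mm (right), joined by a cross channel along y at x = 0, all 18 mm wide: four slots, far and near. The lands stop the 10 mm stem (4 mm play to either side); their corners at the cross channel are rounded
- knob (a point): centre of the orange ball knob, 32 mm across, on the lever 160 mm from its pivot. In console axes (mm): x = 160 sin(lever_fore) cos(lever_side), y = -160 sin(lever_side), z = 20 + 160 cos(lever_fore) cos(lever_side). So about +-47 in x in a slot, +-44 in y in a column. It takes 2 to 5 N to push and stays where it is left (no detents or springs). The stem at the gate moves 0.44 times as far
- lever_fore (a joint): tilt of the lever along the columns, rad: 0 in line with the cross channel, +0.31 at the stop in a far slot (leaning away from the robot), -0.31 at the stop in a near slot. The lever can cross over while this is within about +-0.06. It starts in the far left slot, between 0.18 and 0.30
- lever_side (a joint): tilt of the lever across the columns, rad: -0.28 in the left column (leaning to the robot's left, +y), +0.28 in the right column, stops at +-0.30. It starts in the left column
- mark_green: green enamel disc, 22 mm across, 3 mm thick, fixed to the deck just outside the end of the wanted slot, 54 mm from the cross channel along console x and 26 mm to the right of the middle; it may be at the far or the near end of the right column. Origin at the centre of its underside, axes as the console's
- mark_blue: blue disc of the same kind, at the end of the other slot of the right column
- mark_yellow: yellow disc of the same kind, at the end of one of the two slots of the left column
- mark_black: black disc of the same kind, at the end of one of the two slots of the left column
- test_block: steel hardness test block, disc 60 mm across, 14 mm thick, lying on the console deck to the right of the gate. Origin at the centre of its underside. To be left alone
- mount_black: black specimen mount, upright cylinder 30 mm across, 22 mm tall, standing on the console deck to the left of the gate. Origin at the centre of its underside. To be left alone
- mount_rust: rust-red specimen mount, 30 mm across, 22 mm tall, on the table to the left of the console. Origin at the centre of its underside. To be left alone
- loupe: bare aluminium loupe, 42 mm across, 42 mm tall, on the table to the left. Origin at the centre of its underside. To be left alone
- fluid_bottle: white bottle, 54 mm across, 140 mm tall, on the table to the right. Origin at the centre of its underside. To be left alone
- driver: screwdriver 180 mm long lying on the table to the right. Origin at a point on its underside. To be left alone
- hex_nut_gauge: brass cylinder 44 mm across, 30 mm tall, on the table to the right. Origin at the centre of its underside. To be left alone

How it is judged (in metres and radians):
On the way, in this order (a step that is already met when the one before it is completed fails the run):
1. the lever is drawn back out of the far left slot into line with the cross channel, not yet across (value of joint lever_fore between -0.2 and 0.08 rad and value of joint lever_side below 0 rad), for 0.05 s.
2. the lever is across in the right column, still near the cross channel (value of joint lever_side above 0.15 rad and value of joint lever_fore between -0.2 and 0.2 rad), for 0.05 s.
3. the lever is home in the slot marked green (value of joint lever_side above 0.2 rad and ((x of mark_green in the frame of console above 0 m and value of joint lever_fore above 0.27 rad) or (x of mark_green in the frame of console below 0 m and value of joint lever_fore below -0.27 rad))), for 0.2 s.
At the end, for the whole second after the job is handed in: the lever rests in the right column (lever_side above 0.2) at the end marked by the green disc, at least 0.27 rad towards it (stop at 0.31), not moving (all of step 3 and velocity of joint lever_fore between -0.05 and 0.05 rad/s and velocity of joint lever_side between -0.05 and 0.05 rad/s); the robot touches nothing.
It fails at once if the lever is run into the near left slot (more than 0.2 rad) (value of joint lever_side below 0 rad and value of joint lever_fore below -0.2 rad).
It fails at once if the lever is run into the right-hand slot not marked green (more than 0.2 rad) (value of joint lever_side above 0.15 rad and ((x of mark_green in the frame of console above 0 m and value of joint lever_fore below -0.2 rad) or (x of mark_green in the frame of console below 0 m and value of joint lever_fore above 0.2 rad))).
It fails at once if the knob is taken between the fingers (grasp point within 20 mm of the knob's centre) (distance between the grasp point and knob below 0.02 m).
It fails at once if a bystander (specimen mount, test block, loupe, bottle, screwdriver or gauge) is moved more than 15 mm or lifted (distance of any of test_block, mount_black, mount_rust, loupe, fluid_bottle, driver, hex_nut_gauge from where it was at the start of the episode above 0.015 m).
It also fails if it takes over 53 s, if anything falls off the work surface, if the arm or the gripper's body presses on something with over 40 N, if the wrist force passes 120 N, or if a joint passes its speed limit or range.

## Robot

A 6-joint arm with a two-finger parallel gripper is mounted at the origin on the work surface. World frame = base frame: x ahead of the robot, y to its left, z up, the work surface at z = 0. Lengths are in mm, angles in degrees, forces in N, time in s.
With the tool pointing down it reaches from about 300 to 850 mm from the base axis. Payload 4.2 kg.
Tool frame: the origin (TCP) lies at the very end of the fingers, on their centre line; the grasp point (between the pads) lies 19 mm behind it (env.grasp_offset is the distance from the TCP to the grasp point, in mm); z points along the fingers, y is the line along which they close (so a half turn about z gives the same grasp; the last joint's range is limited). The gripper opens to 91 mm and grips with 3 to 60 N. Pads are 32 mm wide; open, the fingers measure 118 mm over their backs; the gripper's body (76 mm by 178 mm) begins 60 mm behind the grasp point.
Start: joints at [-72.88, 18.312, 89.639, -0, 72.044, -1.146], TCP at [180.224, -546.043, 213.976] pointing down, gripper open.
Joint ranges: [-177.97, 177.97], [-48.28, 115.42], [12.27, 149.76], [-77.06, 257.06], [2.81, 150.46], [-146.56, 146.56]. Speed limits (degrees/s): [147.25, 147.25, 180, 180, 180, 180].

## Interface

Orientations are given as [roll, pitch, yaw] about the fixed x, y, z axes, in that order (R = Rz(yaw) Ry(pitch) Rx(roll)).
In Python, from workcell import env gives the robot as it stands. The module is installed in compiled form; this text tells all that it offers.
- The arm moves only by the tool send_rows, never from a script. Its argument "motion" is a list of rows, each an object of numbers: "tx", "ty", "tz": the shift along the tool's x, y, z in units of 500 mm (1.0 is 500 mm); "rx", "ry", "rz": the turn, a rotation vector about the tool's x, y, z in units of 30 degrees (1.0 is 30 degrees); "gripper": the closure, from -1 (fully open) to 1 (shut). In form: [{"tx": .., "ty": .., "tz": .., "rx": .., "ry": .., "rz": .., "gripper": ..}, ...]. A call has 1 to 12 rows; each row shifts and turns the commanded pose from where the row before left it, along the tool's axes as they then stand; what a row does not reach is not made up. A row lasts 1/8 s, in which the tool goes at most 62.5 mm and 10.7 degrees, less where a joint would pass 70% of its speed; a pose out of reach is approached as far as the arm can. A call with a number of a shift or a turn outside -1 to 1 is refused whole. A call with a gripper value outside its range is refused whole. The fingers move at their own pace and stop on an object; "grip_force" is the grip in N (left out, the last holds). Time passes only in rows, so rows that do not move let the fingers close. It gives the time, the measured TCP pose, the force, the opening and the grip force at its end, in the units of the state.
- env.state(): the state, without advancing time (a new reading comes with each control period).
- env.grab_frame(name): name is "scene" or "top" or "wrist"; returns a dict with "frame" (384x512x3 uint8, red, green, blue), "vertical_fov" (degrees; the focal length in pixels is half the picture's height over the tangent of half this angle, whatever the lens; pixels are square), "cx", "cy" (the principal point, pixels), "k1" (the pictures are not rectified: a ray, as slopes to the right and down, at radius r is drawn at 1 + k1 r^2 times it, then the intrinsics apply), "rvec" (rotation vector, rad) and "tvec" (3), from world to camera coordinates, as OpenCV has them; the wrist camera has in their place "T_tool_cam" (4x4, takes a point from camera to tool coordinates, whose origin is the TCP and whose axes are the flange's). Camera axes: x right, y down, z forward; pixel columns grow to the right and rows downward; lengths in mm; the calibration is good to about 2 mm. A picture is of the moment at which its call begins: read the wrist's pose just before it. There is no depth.
- env.job_done(): hands the job in; it is judged then, once.
The state is a dict: "time_s": time; "qpos": joint angles; "qvel": joint speeds; "effort": joint torques, N m; "ee_pos": TCP position; "ee_rot": TCP orientation; "force": force on the tool from outside, world axes, zero at the start; "torque": the same for the moment, N m; "gripper_width": finger opening in mm; "gripper_force": force on a finger pad.
Only numpy, scipy, OpenCV 4.12 (cv2) and the standard library are available. Lean on these libraries where they do the work, as an engineer would, in place of code of your own. Each camera call takes 0.05 s, during which the arm holds its last target. There are 200 camera calls.

## Working session

There is one attempt and no reset: what is moved stays moved. The work goes in short steps, Python scripts to look and compute and a tool call to move; the robot and the scene stay as the last step left them, time stands still between calls to the robot, and variables do not carry over. Pictures are saved under pics/ and viewed, at most 10 in all, crops included, and the job is handed in when it is done.

Besides the shell and the picture viewer there is one more tool, called after ">>>" by a JSON object that holds its "api" and its "payload", one argument or row to a line. send_rows: Moves the arm, as the interface text tells. Shifts and turns lie within -1 to 1; 1 stands for 500 mm of shift or 30 degrees of turn. Its arguments: {"type":"object","properties":{"motion":{"type":"array"},"grip_force":{"type":"number"}},"required":["motion"]}

```bash
mkdir -p pics; cat > h.py <<'E'
import numpy as np, cv2
from workcell import env
from scipy.spatial.transform import Rotation as R
def grab(n,save=None):
    s=env.state(); f=env.grab_frame(n)
    if save: cv2.imwrite('pics/'+save,f['frame'][:,:,::-1])
    f['s']=s
    h,w=f['frame'].shape[:2]; f['f']=h/2/np.tan(np.radians(f['vertical_fov'])/2)
    if 'rvec' in f:
        M=R.from_rotvec(np.ravel(f['rvec'])).as_matrix(); f['Rw']=M.T; f['c']=-M.T@np.ravel(f['tvec'])
    else:
        Rt=R.from_euler('xyz',s['ee_rot'],degrees=True).as_matrix(); T=np.array(f['T_tool_cam'])
        f['Rw']=Rt@T[:3,:3]; f['c']=Rt@T[:3,3]+np.array(s['ee_pos'])
    return f
def ray(f,u,v):
    d=np.array([(u-f['cx'])/f['f'],(v-f['cy'])/f['f']]); p=d.copy()
    for _ in range(30): p=d/(1+f['k1']*(p@p))
    r=f['Rw']@np.array([p[0],p[1],1]); return r/np.linalg.norm(r)
def plane(f,u,v,z):
    r=ray(f,u,v); return f['c']+r*(z-f['c'][2])/r[2]
def tri(obs):
    A=np.zeros((3,3));b=np.zeros(3)
    for f,u,v in obs:
        r=ray(f,u,v);P=np.eye(3)-np.outer(r,r);A+=P;b+=P@f['c']
    return np.linalg.solve(A,b)
def blobs(f,lo,hi,amin=15):
    hsv=cv2.cvtColor(f['frame'],cv2.COLOR_RGB2HSV)
    m=cv2.inRange(hsv,np.array(lo),np.array(hi))
    n,_,st,ce=cv2.connectedComponentsWithStats(m)
    return [(int(st[i,4]),ce[i].round(1).tolist(),st[i,:4].tolist()) for i in range(1,n) if st[i,4]>=amin]
COL=dict(orange=((6,150,100),(20,255,255)),green=((45,80,40),(85,255,255)),blue=((95,120,40),(125,255,255)),yellow=((22,130,100),(35,255,255)))
E
python3 - <<'E'
from h import *
print(env.state())
for n in('scene','top'):
    f=grab(n,n+'1.png'); print(n,f['c'],f['f'],f['k1'])
    for k,(a,b) in COL.items(): print(k,blobs(f,a,b))
E
```

```text
{'time_s': 0.0, 'qpos': array([-7.28808814e+01,  1.83518579e+01,  8.97049743e+01, -9.76537426e-04,
        7.20449209e+01, -1.14729288e+00]), 'qvel': array([-0.06423093, -0.01494437,  0.01946704,  0.02573659, -0.0733275 ,
        0.04715493]), 'effort': array([-6.44116408e-04, -4.12462199e+01, -2.31972224e+01,  7.27024348e-02,
        4.55275190e-02, -1.43076863e-04]), 'ee_pos': array([ 180.06071831, -545.55291998,  213.12781922]), 'ee_rot': array([-1.79898249e+02, -1.10911354e-03,  1.82667123e+01]), 'force': array([ 0.50844619, -0.93305732, -0.58795396]), 'torque': array([-0.0141463 ,  0.04912964,  0.02660558]), 'gripper_force': 0.0, 'gripper_width': 91.1945208022055}
scene [1274.78246504 -589.57939424 1009.77352866] 398.8256313369349 0.007552684292910304
orange [(71, [260.8, 208.5], [257, 204, 9, 10]), (2898, [333.8, 301.4], [293, 268, 83, 70]), (27, [134.9, 310.1], [130, 302, 15, 13])]
green [(23, [392.6, 160.4], [390, 159, 6, 4]), (31, [199.5, 214.4], [195, 211, 10, 7]), (32, [249.7, 241.7], [247, 239, 7, 6])]
blue [(170, [11.0, 46.9], [0, 40, 27, 17]), (36, [207.8, 48.6], [200, 
[... 573 characters left out ...]
4797 1282.05875567] 391.492648693754 0.005110738162734867
orange [(2189, [251.9, 86.4], [222, 68, 61, 37]), (63, [251.1, 173.8], [247, 170, 9, 9])]
green [(17, [124.0, 102.0], [116, 102, 17, 1]), (42, [54.9, 161.2], [51, 158, 8, 7]), (36, [271.9, 172.0], [269, 169, 7, 7]), (18, [287.0, 243.7], [285, 242, 5, 4]), (20, [280.0, 250.5], [278, 249, 5, 4]), (19, [287.1, 249.6], [285, 248, 5, 4])]
blue [(79, [384.2, 146.7], [379, 142, 11, 10]), (28, [275.5, 205.8], [273, 203, 6, 6]), (237, [494.2, 215.8], [482, 209, 24, 17]), (175, [409.7, 237.9], [402, 230, 18, 15]), (159, [242.4, 241.2], [232, 237, 25, 9])]
yellow [(17, [208.0, 177.7], [207, 175, 3, 7]), (105, [385.9, 190.7], [381, 185, 11, 12])]
```

View pics/scene1.png

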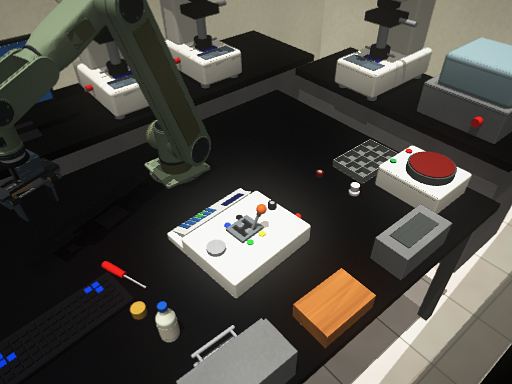

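View pics/top1.png

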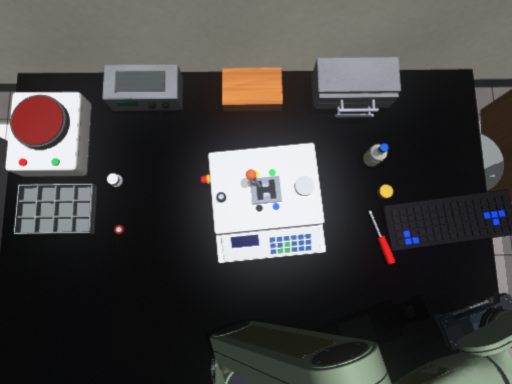

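The scene view shows the orange knob at (261,208), green at (250,242), yellow at (262,233) and blue at (227,225). In the top view, green is at (272,172) on the far right, blue at (276,206) on the near right, and the knob at (251,174). So the wanted slot is the far right one.

```bash
python3 - <<'E'
from h import *
s=grab('scene');t=grab('top')
g=tri([(s,249.7,241.7),(t,271.9,172)]);b=tri([(s,227,224.6),(t,275.5,205.8)]);k=tri([(s,260.8,208.5),(t,251.1,173.8)])
print(g,b,k)
g=plane(t,271.9,172,88);b=plane(t,275.5,205.8,88)
yaw=np.arctan2(*(g-b)[[1,0]]);c=np.array([np.cos(yaw),np.sin(yaw)]);l=np.array([-c[1],c[0]])
o=(g+b)[:2]/2+26*l
print('yaw',np.degrees(yaw),np.linalg.norm(g-b),'origin',o)
d=k[:2]-o;print('knob console',d@c,d@l,k[2])
for n,p in dict(tb=(304,185.5),mb=(221,197)).items():
    q=plane(t,*p,100)[:2]-o;print(n,q@c,q@l)
E
```

```text
[597.37349262 -79.81996473  85.20832622] [490.26341065 -89.00990824  84.97023433] [573.43461404 -14.14921073 170.34033553]
yaw 4.782179883489456 107.11674557759497 origin [540.9941825 -58.5267618]
knob console 36.027164799533395 41.518574573008785 170.34033552640685
tb -0.7897698120288237 -119.05890464579389
mb -12.348487305735219 137.98441649285334
```

>>> {"api": "send_rows", "payload": {
  "motion": [
    {"tz": -0.03, "rz": 0.225, "gripper": 1},
    {"tz": -0.03, "rz": 0.225, "gripper": 1},
    {"tx": 0.088, "ty": -0.09, "gripper": 1},
    {"tx": 0.088, "ty": -0.09, "gripper": 1},
    {"tx": 0.088, "ty": -0.09, "gripper": 1},
    {"tx": 0.088, "ty": -0.09, "gripper": 1},
    {"tx": 0.088, "ty": -0.09, "gripper": 1},
    {"tx": 0.088, "ty": -0.09, "gripper": 1},
    {"tx": 0.088, "ty": -0.09, "gripper": 1},
    {"tx": 0.088, "ty": -0.09, "gripper": 1},
    {"tx": 0.088, "ty": -0.09, "gripper": 1},
    {"tx": 0.088, "ty": -0.09, "gripper": 1}
  ]
}}

```text
invalid input at $.motion[0]: expected keys tx, ty, tz, rx, ry, rz, gripper
```

```bash
cat >> h.py <<'E'
YAW=np.radians(4.78);O=np.array([541.0,-58.5]);C=np.array([np.cos(YAW),np.sin(YAW)]);L=np.array([-C[1],C[0]])
def con(p): d=np.array(p)[:2]-O; return np.round([d@C,d@L,p[2]],1)
def rep():
    s=env.state(); print('t',s['time_s'],'tcp con',con(s['ee_pos']),'rot',np.round(s['ee_rot'],1),'F',np.round(s['force'],1),'w',s['gripper_width'])
def knob(ns=('scene','top')):
    for n in ns:
        f=grab(n); bl=[x for x in blobs(f,*COL['orange']) if x[0]<1500]
        for x in bl: print(n,x,'@z175',con(plane(f,*x[1],175)))
E
python3 - <<'E'
from h import *
rep(); f=grab('wrist','w1.png')
for k,(a,b) in COL.items():
    for x in blobs(f,a,b): print(k,x,con(plane(f,*x[1],170 if k=='orange' else 88)))
E
```

```text
t 0.2 tcp con [-400.2 -455.5  213.4] rot [-179.9   -0.    18.3] F [-0.3  0.5  1. ] w 91.1310962129818
blue (46, [307.4, 2.4], [298, 0, 20, 6]) [-228.4 -460.8   88. ]
```

View pics/w1.png

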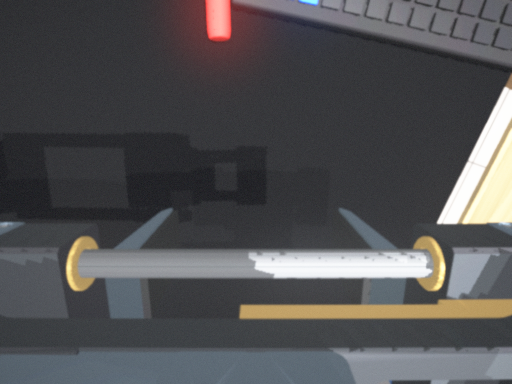

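The move was refused because every row needs all the keys, so the arm hasn't moved. The wrist picture shows only the table, the driver handle at (218,20) and the fingers at the bottom.

>>> {"api": "send_rows", "payload": {
  "motion": [
    {"tx": 0, "ty": 0, "tz": -0.03, "rx": 0, "ry": 0, "rz": 0.225, "gripper": 1},
    {"tx": 0, "ty": 0, "tz": -0.03, "rx": 0, "ry": 0, "rz": 0.225, "gripper": 1},
    {"tx": 0.088, "ty": -0.09, "tz": 0, "rx": 0, "ry": 0, "rz": 0, "gripper": 1},
    {"tx": 0.088, "ty": -0.09, "tz": 0, "rx": 0, "ry": 0, "rz": 0, "gripper": 1},
    {"tx": 0.088, "ty": -0.09, "tz": 0, "rx": 0, "ry": 0, "rz": 0, "gripper": 1},
    {"tx": 0.088, "ty": -0.09, "tz": 0, "rx": 0, "ry": 0, "rz": 0, "gripper": 1},
    {"tx": 0.088, "ty": -0.09, "tz": 0, "rx": 0, "ry": 0, "rz": 0, "gripper": 1},
    {"tx": 0.088, "ty": -0.09, "tz": 0, "rx": 0, "ry": 0, "rz": 0, "gripper": 1},
    {"tx": 0.088, "ty": -0.09, "tz": 0, "rx": 0, "ry": 0, "rz": 0, "gripper": 1},
    {"tx": 0.088, "ty": -0.09, "tz": 0, "rx": 0, "ry": 0, "rz": 0, "gripper": 1},
    {"tx": 0.088, "ty": -0.09, "tz": 0, "rx": 0, "ry": 0, "rz": 0, "gripper": 1},
    {"tx": 0.088, "ty": -0.09, "tz": 0, "rx": 0, "ry": 0, "rz": 0, "gripper": 1}
  ]
}}

```text
time_s: 1.75
ee_pos: [579.6, -62.6, 244.0]
ee_rot: [180.0, -0.0, 4.8]
force: [0.7, -1.0, -0.4]
gripper_width: 0.3
gripper_force: 0.0
```

```bash
python3 - <<'E'
from h import *
rep(); f=grab('wrist','w2.png'); rep()
for k,(a,b) in COL.items():
    for x in blobs(f,a,b): print(k,x,con(plane(f,*x[1],170 if k=='orange' else 88)))
E
```

```text
t 1.75 tcp con [ 38.1  -7.3 244. ] rot [180.   -0.    4.8] F [ 0.7 -1.  -0.4] w 0.2836979766562163
t 1.8 tcp con [ 43.4  -1.4 243.3] rot [-179.7   -0.3    5. ] F [4.6 4.1 1.1] w 0.7254183503430476
orange (41, [91.8, 157.8], [90, 148, 5, 20]) [ 75.3 124.7 170. ]
orange (787, [194.3, 206.6], [178, 191, 33, 32]) [ 34.2  43.7 170. ]
green (291, [272.4, 165.8], [263, 157, 20, 19]) [ 55.7 -26.1  88. ]
yellow (30, [93.7, 158.2], [92, 152, 4, 13]) [ 64.  166.9  88. ]
yellow (260, [224.6, 166.4], [216, 158, 18, 18]) [55.  25.7 88. ]
```

View pics/w2.png

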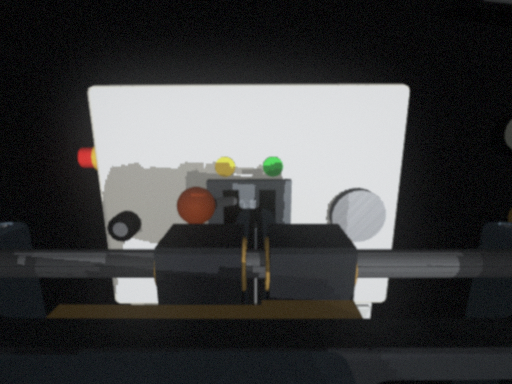

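The wrist picture confirms the layout: knob at (194,207), green at (272,166), yellow at (225,166). It agrees with the console fit to within 2 mm.

>>> {"api": "send_rows", "payload": {
  "motion": [
    {"tx": 0, "ty": 0, "tz": 0, "rx": 0, "ry": 0, "rz": 0, "gripper": 1},
    {"tx": 0, "ty": 0, "tz": 0, "rx": 0, "ry": 0, "rz": 0, "gripper": 1},
    {"tx": 0, "ty": 0, "tz": 0, "rx": 0, "ry": 0, "rz": 0, "gripper": 1}
  ]
}}

```text
time_s: 2.17
ee_pos: [577.7, -65.7, 244.2]
ee_rot: [180.0, 0.0, 4.7]
force: [0.1, -0.1, 0.4]
gripper_width: 0.3
gripper_force: 0.0
```

```bash
python3 -c "
from h import *
rep()"
```

```text
t 2.175 tcp con [ 36.  -10.2 244.2] rot [180.    0.    4.7] F [ 0.1 -0.1  0.4] w 0.3077995134892472
```

>>> {"api": "send_rows", "payload": {
  "motion": [
    {"tx": 0.049, "ty": -0.052, "tz": 0, "rx": 0, "ry": 0, "rz": 0, "gripper": 1},
    {"tx": 0.049, "ty": -0.052, "tz": 0, "rx": 0, "ry": 0, "rz": 0, "gripper": 1},
    {"tx": 0, "ty": 0, "tz": 0, "rx": 0, "ry": 0, "rz": 0, "gripper": 1},
    {"tx": 0, "ty": 0, "tz": 0.06, "rx": 0, "ry": 0, "rz": 0, "gripper": 1},
    {"tx": 0, "ty": 0, "tz": 0.06, "rx": 0, "ry": 0, "rz": 0, "gripper": 1},
    {"tx": 0, "ty": 0, "tz": 0.06, "rx": 0, "ry": 0, "rz": 0, "gripper": 1},
    {"tx": 0, "ty": 0, "tz": 0, "rx": 0, "ry": 0, "rz": 0, "gripper": 1},
    {"tx": 0, "ty": 0, "tz": 0, "rx": 0, "ry": 0, "rz": 0, "gripper": 1}
  ]
}}

```text
time_s: 3.18
ee_pos: [623.5, -9.4, 155.4]
ee_rot: [180.0, -0.1, 4.7]
force: [-0.4, -0.2, 0.1]
gripper_width: 0.4
gripper_force: 0.0
```

```bash
python3 - <<'E'
from h import *
rep();knob()
a=grab('scene')['frame'][130:270,170:350];cv2.imwrite('pics/s3.png',cv2.resize(a,None,fx=4,fy=4)[:,:,::-1])
E
```

```text
t 3.175 tcp con [ 86.3  42.  155.4] rot [ 1.8e+02 -1.0e-01  4.7e+00] F [-0.4 -0.2  0.1] w 0.4271295007505557
scene (60, [136.1, 313.3], [130, 302, 15, 17]) @z175 [  91.2 -433.7  175. ]
```

View pics/s3.png

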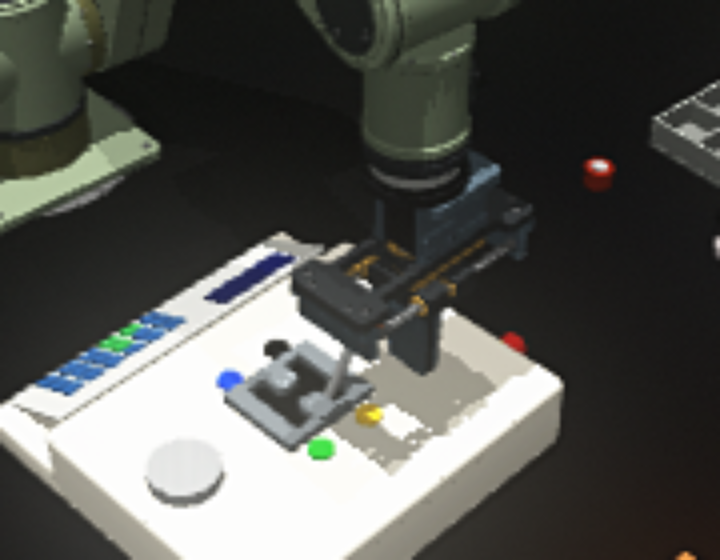

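>>> {"api": "send_rows", "payload": {
  "motion": [
    {"tx": -0.02, "ty": 0, "tz": 0.01, "rx": 0, "ry": 0, "rz": 0, "gripper": 1},
    {"tx": -0.012, "ty": 0, "tz": 0, "rx": 0, "ry": 0, "rz": 0, "gripper": 1},
    {"tx": 0, "ty": 0, "tz": 0, "rx": 0, "ry": 0, "rz": 0, "gripper": 1}
  ]
}}

```text
time_s: 3.7
ee_pos: [606.5, -9.9, 149.2]
ee_rot: [180.0, -0.0, 4.8]
force: [-0.1, 1.1, -0.6]
gripper_width: -0.0
gripper_force: 0.0
```

>>> {"api": "send_rows", "payload": {
  "motion": [
    {"tx": -0.01, "ty": 0, "tz": 0, "rx": 0, "ry": 0, "rz": 0, "gripper": 1},
    {"tx": -0.01, "ty": 0, "tz": 0, "rx": 0, "ry": 0, "rz": 0, "gripper": 1}
  ]
}}

```text
time_s: 3.95
ee_pos: [598.5, -10.6, 149.9]
ee_rot: [180.0, -0.2, 4.8]
force: [3.6, 0.4, 2.7]
gripper_width: 0.2
gripper_force: 1.7
```

>>> {"api": "send_rows", "payload": {
  "motion": [
    {"tx": -0.01, "ty": 0, "tz": 0, "rx": 0, "ry": 0, "rz": 0, "gripper": 1},
    {"tx": -0.01, "ty": 0, "tz": 0, "rx": 0, "ry": 0, "rz": 0, "gripper": 1}
  ]
}}

```text
time_s: 4.2
ee_pos: [587.2, -11.6, 149.3]
ee_rot: [180.0, -0.1, 4.8]
force: [2.6, 0.7, 3.5]
gripper_width: 0.5
gripper_force: 1.5
```

```bash
python3 -c "
from h import *
rep();knob();grab('wrist','w4.png')"
```

```text
t 4.2 tcp con [ 49.9  42.9 149.3] rot [ 1.8e+02 -1.0e-01  4.8e+00] F [2.6 0.7 3.5] w 0.490277914816882
scene (49, [135.5, 312.7], [130, 302, 15, 17]) @z175 [  88.7 -433.9  175. ]
top (74, [242.0, 104.2], [222, 101, 50, 5]) @z175 [249.   47.9 175. ]
top (16, [206.4, 178.8], [206, 174, 2, 10]) @z175 [ 31.9 170.8 175. ]
```

View pics/w4.png

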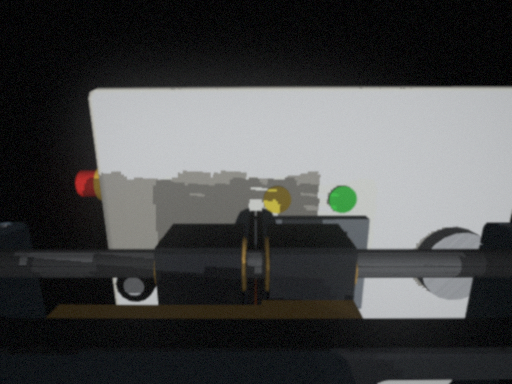

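The knob is hidden behind the gripper, but a steady force of about 3 N shows it is being pushed. I'll go on to TCP x ≈ 34, then lift clear and look.

>>> {"api": "send_rows", "payload": {
  "motion": [
    {"tx": -0.01, "ty": 0, "tz": 0, "rx": 0, "ry": 0, "rz": 0, "gripper": 1},
    {"tx": -0.01, "ty": 0, "tz": 0, "rx": 0, "ry": 0, "rz": 0, "gripper": 1},
    {"tx": -0.01, "ty": 0, "tz": 0, "rx": 0, "ry": 0, "rz": 0, "gripper": 1},
    {"tx": 0, "ty": 0, "tz": 0, "rx": 0, "ry": 0, "rz": 0, "gripper": 1},
    {"tx": 0, "ty": 0, "tz": 0, "rx": 0, "ry": 0, "rz": 0, "gripper": 1}
  ]
}}

```text
time_s: 4.97
ee_pos: [571.3, -12.8, 148.5]
ee_rot: [180.0, 0.1, 4.8]
force: [0.7, 0.2, 1.2]
gripper_width: 0.1
gripper_force: 0.3
```

```bash
python3 -c "
from h import *
rep()"
```

```text
t 4.975 tcp con [ 34.   43.  148.5] rot [1.8e+02 1.0e-01 4.8e+00] F [0.7 0.2 1.2] w 0.12417678869787013
```

>>> {"api": "send_rows", "payload": {
  "motion": [
    {"tx": 0.06, "ty": 0, "tz": 0, "rx": 0, "ry": 0, "rz": 0, "gripper": 1},
    {"tx": 0, "ty": 0, "tz": -0.1, "rx": 0, "ry": 0, "rz": 0, "gripper": 1},
    {"tx": 0, "ty": -0.05, "tz": -0.1, "rx": 0, "ry": 0, "rz": 0, "gripper": 1},
    {"tx": -0.1, "ty": -0.02, "tz": 0, "rx": 0, "ry": 0, "rz": 0, "gripper": 1},
    {"tx": -0.1, "ty": 0, "tz": 0, "rx": 0, "ry": 0, "rz": 0, "gripper": 1},
    {"tx": 0, "ty": 0, "tz": 0, "rx": 0, "ry": 0, "rz": 0, "gripper": 1},
    {"tx": 0, "ty": 0, "tz": 0, "rx": 0, "ry": 0, "rz": 0, "gripper": 1}
  ]
}}

```text
time_s: 5.85
ee_pos: [499.7, 16.3, 248.9]
ee_rot: [180.0, 0.0, 4.8]
force: [-0.2, 0.7, -0.6]
gripper_width: -0.1
gripper_force: 0.0
```

```bash
python3 - <<'E'
from h import *
rep(); knob(('scene','top','wrist'))
E
```

```text
t 5.85 tcp con [-34.9  78.  248.9] rot [180.    0.    4.8] F [-0.2  0.7 -0.6] w -0.12094989021056798
scene (70, [253.2, 202.2], [249, 198, 10, 10]) @z175 [  2.4  42.3 175. ]
scene (35, [137.0, 308.9], [130, 302, 16, 13]) @z175 [  82.1 -425.6  175. ]
top (171, [244.0, 100.2], [221, 72, 62, 34]) @z175 [261.   40.8 175. ]
top (24, [281.4, 83.1], [281, 72, 2, 23]) @z175 [304.9 -76.6 175. ]
wrist (33, [162.0, 94.3], [161, 83, 4, 22]) @z175 [ 51.9 149.4 175. ]
wrist (1100, [300.3, 159.5], [282, 141, 38, 38]) @z175 [  1.7  41.5 175. ]
```

>>> {"api": "send_rows", "payload": {
  "motion": [
    {"tx": 0.074, "ty": -0.016, "tz": 0, "rx": 0, "ry": 0, "rz": 0, "gripper": 1},
    {"tx": 0, "ty": 0, "tz": 0, "rx": 0, "ry": 0, "rz": 0, "gripper": 1},
    {"tx": 0, "ty": 0, "tz": 0.066, "rx": 0, "ry": 0, "rz": 0, "gripper": 1},
    {"tx": 0, "ty": 0, "tz": 0.066, "rx": 0, "ry": 0, "rz": 0, "gripper": 1},
    {"tx": 0, "ty": 0, "tz": 0.066, "rx": 0, "ry": 0, "rz": 0, "gripper": 1},
    {"tx": 0, "ty": 0, "tz": 0, "rx": 0, "ry": 0, "rz": 0, "gripper": 1},
    {"tx": 0, "ty": 0, "tz": 0, "rx": 0, "ry": 0, "rz": 0, "gripper": 1}
  ]
}}

```text
time_s: 6.88
ee_pos: [536.6, 27.3, 151.0]
ee_rot: [180.0, -0.1, 4.8]
force: [-0.0, 0.9, -0.4]
gripper_width: 0.4
gripper_force: 0.0
```

```bash
python3 - <<'E'
from h import *
rep(); knob(('scene','top','wrist'))
E
```

```text
t 6.875 tcp con [  2.7  85.8 151. ] rot [ 1.8e+02 -1.0e-01  4.8e+00] F [-0.   0.9 -0.4] w 0.4012221595310492
scene (58, [253.2, 202.9], [249, 199, 9, 9]) @z175 [  4.8  40.1 175. ]
scene (27, [134.9, 310.1], [130, 302, 15, 13]) @z175 [  81.4 -431.1  175. ]
top (337, [249.6, 88.0], [221, 71, 62, 35]) @z175 [298.2  20.5 175. ]
wrist (49, [140.2, 131.1], [139, 118, 5, 28]) @z175 [ 65.9 140.6 175. ]
wrist (96, [358.7, 243.5], [351, 237, 15, 12]) @z175 [  8.3  31.7 175. ]
```

Now I'll push right to about y = 20, then check.

>>> {"api": "send_rows", "payload": {
  "motion": [
    {"tx": 0, "ty": 0.02, "tz": 0, "rx": 0, "ry": 0, "rz": 0, "gripper": 1},
    {"tx": 0, "ty": 0.02, "tz": 0, "rx": 0, "ry": 0, "rz": 0, "gripper": 1},
    {"tx": 0, "ty": 0.02, "tz": 0, "rx": 0, "ry": 0, "rz": 0, "gripper": 1},
    {"tx": 0, "ty": 0.02, "tz": 0, "rx": 0, "ry": 0, "rz": 0, "gripper": 1},
    {"tx": 0, "ty": 0.02, "tz": 0, "rx": 0, "ry": 0, "rz": 0, "gripper": 1},
    {"tx": 0, "ty": 0, "tz": 0, "rx": 0, "ry": 0, "rz": 0, "gripper": 1}
  ]
}}

```text
time_s: 7.78
ee_pos: [540.0, -23.5, 149.8]
ee_rot: [180.0, 0.0, 4.7]
force: [-0.0, 1.1, 0.6]
gripper_width: 0.2
gripper_force: 0.5
```

```bash
python3 - <<'E'
from h import *
rep(); knob(('scene','wrist'))
E
```

```text
t 7.775 tcp con [  1.9  34.9 149.8] rot [180.    0.    4.7] F [-0.   1.1  0.6] w 0.16823726332200337
scene (70, [245.5, 206.4], [242, 202, 9, 10]) @z175 [ -0.5  12.  175. ]
scene (29, [135.0, 310.0], [130, 302, 15, 13]) @z175 [  81.3 -430.7  175. ]
wrist (60, [77.9, 130.0], [76, 116, 7, 28]) @z175 [ 65.4 118.5 175. ]
```

The knob is crossing cleanly, at x≈0 and y≈12. I'll carry on to the right column.

>>> {"api": "send_rows", "payload": {
  "motion": [
    {"tx": 0, "ty": 0.02, "tz": 0, "rx": 0, "ry": 0, "rz": 0, "gripper": 1},
    {"tx": 0, "ty": 0.02, "tz": 0, "rx": 0, "ry": 0, "rz": 0, "gripper": 1},
    {"tx": 0, "ty": 0.02, "tz": 0, "rx": 0, "ry": 0, "rz": 0, "gripper": 1},
    {"tx": 0, "ty": 0.02, "tz": 0, "rx": 0, "ry": 0, "rz": 0, "gripper": 1},
    {"tx": 0, "ty": 0.02, "tz": 0, "rx": 0, "ry": 0, "rz": 0, "gripper": 1},
    {"tx": 0, "ty": 0.01, "tz": 0, "rx": 0, "ry": 0, "rz": 0, "gripper": 1},
    {"tx": 0, "ty": 0, "tz": 0, "rx": 0, "ry": 0, "rz": 0, "gripper": 1},
    {"tx": 0, "ty": 0, "tz": 0, "rx": 0, "ry": 0, "rz": 0, "gripper": 1}
  ]
}}

```text
time_s: 8.88
ee_pos: [544.5, -77.6, 150.1]
ee_rot: [180.0, -0.0, 4.8]
force: [0.2, 0.7, 0.1]
gripper_width: 0.9
gripper_force: 0.2
```

```bash
python3 - <<'E'
from h import *
rep(); knob(('scene','wrist'))
E
```

```text
t 8.875 tcp con [  1.9 -19.3 150.1] rot [180.   -0.    4.8] F [0.2 0.7 0.1] w 0.8743039822556575
scene (79, [232.4, 216.5], [228, 212, 10, 10]) @z175 [  4.5 -46.8 175. ]
scene (47, [135.5, 312.6], [130, 302, 15, 17]) @z175 [  88.5 -433.7  175. ]
```

>>> {"api": "send_rows", "payload": {
  "motion": [
    {"tx": 0, "ty": -0.05, "tz": 0, "rx": 0, "ry": 0, "rz": 0, "gripper": 1},
    {"tx": 0, "ty": 0, "tz": -0.1, "rx": 0, "ry": 0, "rz": 0, "gripper": 1},
    {"tx": -0.05, "ty": 0.02, "tz": -0.1, "rx": 0, "ry": 0, "rz": 0, "gripper": 1},
    {"tx": -0.056, "ty": 0.076, "tz": 0, "rx": 0, "ry": 0, "rz": 0, "gripper": 1},
    {"tx": 0, "ty": 0, "tz": 0, "rx": 0, "ry": 0, "rz": 0, "gripper": 1},
    {"tx": 0, "ty": 0, "tz": 0, "rx": 0, "ry": 0, "rz": 0, "gripper": 1}
  ]
}}

```text
time_s: 9.72
ee_pos: [493.8, -104.4, 250.0]
ee_rot: [-180.0, -0.0, 4.7]
force: [0.1, -0.6, -0.2]
gripper_width: 0.2
gripper_force: 0.0
```

```bash
python3 - <<'E'
from h import *
rep(); knob(('scene','wrist'))
E
```

```text
t 9.725 tcp con [-50.9 -41.8 250. ] rot [-180.    -0.     4.7] F [ 0.1 -0.6 -0.2] w 0.1927751135443015
scene (81, [232.4, 216.3], [228, 212, 10, 10]) @z175 [  3.8 -46.2 175. ]
scene (43, [135.1, 312.4], [130, 302, 15, 17]) @z175 [  87.3 -434.1  175. ]
scene (17, [301.3, 317.1], [299, 313, 6, 10]) @z175 [ 377.  -159.7  175. ]
wrist (36, [53.5, 78.4], [52, 69, 5, 20]) @z175 [ 47.2 112.6 175. ]
wrist (1103, [260.2, 138.2], [242, 120, 37, 38]) @z175 [  2.  -45.6 175. ]
```

>>> {"api": "send_rows", "payload": {
  "motion": [
    {"tx": 0, "ty": 0.006, "tz": 0.066, "rx": 0, "ry": 0, "rz": 0, "gripper": 1},
    {"tx": 0, "ty": 0, "tz": 0.066, "rx": 0, "ry": 0, "rz": 0, "gripper": 1},
    {"tx": 0, "ty": 0, "tz": 0.066, "rx": 0, "ry": 0, "rz": 0, "gripper": 1},
    {"tx": 0, "ty": 0, "tz": 0, "rx": 0, "ry": 0, "rz": 0, "gripper": 1},
    {"tx": 0.02, "ty": 0, "tz": 0, "rx": 0, "ry": 0, "rz": 0, "gripper": 1},
    {"tx": 0.02, "ty": 0, "tz": 0, "rx": 0, "ry": 0, "rz": 0, "gripper": 1},
    {"tx": 0.02, "ty": 0, "tz": 0, "rx": 0, "ry": 0, "rz": 0, "gripper": 1},
    {"tx": 0.02, "ty": 0, "tz": 0, "rx": 0, "ry": 0, "rz": 0, "gripper": 1},
    {"tx": 0.02, "ty": 0, "tz": 0, "rx": 0, "ry": 0, "rz": 0, "gripper": 1},
    {"tx": 0.02, "ty": 0, "tz": 0, "rx": 0, "ry": 0, "rz": 0, "gripper": 1},
    {"tx": 0, "ty": 0, "tz": 0, "rx": 0, "ry": 0, "rz": 0, "gripper": 1}
  ]
}}

```text
time_s: 11.2
ee_pos: [554.5, -102.5, 150.4]
ee_rot: [-180.0, -0.0, 4.8]
force: [-0.2, -0.1, -0.1]
gripper_width: 0.6
gripper_force: 0.1
```

```bash
python3 - <<'E'
from h import *
rep(); knob(('scene','wrist'))
E
```

```text
t 11.2 tcp con [  9.8 -45.  150.4] rot [-180.    -0.     4.8] F [-0.2 -0.1 -0.1] w 0.623896382463734
scene (80, [241.8, 224.5], [237, 220, 10, 10]) @z175 [ 49.7 -49.8 175. ]
scene (47, [135.5, 312.6], [130, 302, 15, 17]) @z175 [  88.5 -433.7  175. ]
```

>>> {"api": "send_rows", "payload": {
  "motion": [
    {"tx": 0.006, "ty": 0, "tz": 0, "rx": 0, "ry": 0, "rz": 0, "gripper": 1},
    {"tx": 0.006, "ty": 0, "tz": 0, "rx": 0, "ry": 0, "rz": 0, "gripper": 1},
    {"tx": 0, "ty": 0, "tz": 0, "rx": 0, "ry": 0, "rz": 0, "gripper": 1}
  ]
}}

```text
time_s: 11.68
ee_pos: [559.3, -102.0, 150.6]
ee_rot: [-180.0, 0.1, 4.8]
force: [-1.1, 0.2, -0.5]
gripper_width: 0.6
gripper_force: 1.0
```

```bash
python3 - <<'E'
from h import *
rep(); knob(('scene',))
E
```

```text
t 11.675 tcp con [ 14.6 -44.9 150.6] rot [-1.8e+02  1.0e-01  4.8e+00] F [-1.1  0.2 -0.5] w 0.6367605689777276
scene (77, [242.7, 225.4], [238, 221, 10, 10]) @z175 [ 54.4 -50.5 175. ]
scene (48, [135.6, 312.7], [130, 302, 15, 17]) @z175 [  88.9 -433.7  175. ]
```

>>> {"api": "send_rows", "payload": {
  "motion": [
    {"tx": 0.006, "ty": 0, "tz": 0, "rx": 0, "ry": 0, "rz": 0, "gripper": 1},
    {"tx": 0, "ty": 0, "tz": 0, "rx": 0, "ry": 0, "rz": 0, "gripper": 1}
  ]
}}

```text
time_s: 11.98
ee_pos: [561.5, -101.8, 150.4]
ee_rot: [-180.0, 0.2, 4.8]
force: [-5.1, -0.7, -1.7]
gripper_width: 0.7
gripper_force: 2.5
```

```bash
python3 - <<'E'
from h import *
rep(); knob(('scene',))
E
```

```text
t 11.975 tcp con [ 16.9 -44.9 150.4] rot [-180.     0.2    4.8] F [-5.1 -0.7 -1.7] w 0.6862847170302072
scene (75, [243.3, 226.0], [239, 222, 10, 10]) @z175 [ 57.4 -50.9 175. ]
scene (48, [135.5, 312.6], [130, 302, 15, 17]) @z175 [  88.5 -433.7  175. ]
```

>>> {"api": "send_rows", "payload": {
  "motion": [
    {"tx": 0.006, "ty": 0, "tz": 0, "rx": 0, "ry": 0, "rz": 0, "gripper": 1},
    {"tx": 0, "ty": 0, "tz": 0, "rx": 0, "ry": 0, "rz": 0, "gripper": 1}
  ]
}}

```text
time_s: 12.28
ee_pos: [562.7, -101.6, 150.2]
ee_rot: [-180.0, 0.4, 4.8]
force: [-8.8, -0.9, -0.9]
gripper_width: 0.6
gripper_force: 4.4
```

The force has risen to 9 N with almost no movement, so the lever is at the stop. I'll back off and rise clear.

>>> {"api": "send_rows", "payload": {
  "motion": [
    {"tx": -0.03, "ty": 0, "tz": 0, "rx": 0, "ry": 0, "rz": 0, "gripper": 1},
    {"tx": -0.06, "ty": 0, "tz": 0, "rx": 0, "ry": 0, "rz": 0, "gripper": 1},
    {"tx": 0, "ty": 0, "tz": -0.1, "rx": 0, "ry": 0, "rz": 0, "gripper": 1},
    {"tx": 0, "ty": 0, "tz": -0.1, "rx": 0, "ry": 0, "rz": 0, "gripper": 1},
    {"tx": -0.04, "ty": 0, "tz": 0, "rx": 0, "ry": 0, "rz": 0, "gripper": 1},
    {"tx": 0, "ty": 0, "tz": 0, "rx": 0, "ry": 0, "rz": 0, "gripper": 1},
    {"tx": 0, "ty": 0, "tz": 0, "rx": 0, "ry": 0, "rz": 0, "gripper": 1}
  ]
}}

```text
time_s: 13.15
ee_pos: [501.5, -107.0, 250.9]
ee_rot: [180.0, -0.1, 4.8]
force: [-0.0, -0.4, 0.1]
gripper_width: 0.3
gripper_force: 0.0
```

```bash
python3 - <<'E'
from h import *
rep(); f=grab('wrist','w9.png');s=grab('scene')
w=[x for x in blobs(f,*COL['orange']) if x[0]>400][0]; k=[x for x in blobs(s,*COL['orange']) if 50<x[0]<200 and x[1][0]>200][0]
print(con(tri([(f,*w[1]),(s,*k[1])])),con(plane(f,*w[1],167)))
E
```

```text
t 13.15 tcp con [-43.4 -45.1 250.9] rot [ 1.8e+02 -1.0e-01  4.8e+00] F [-0.  -0.4  0.1] w 0.253210036703862
[ 49.5 -45.4 167.4] [ 49.3 -45.7 167. ]
```

View pics/w9.png

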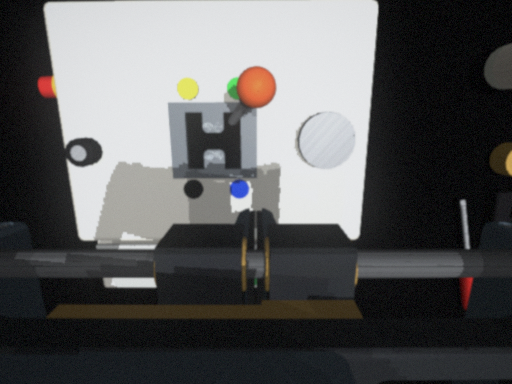

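The picture shows the knob at (257,87), fully home beside the green disc at (237,88). The hand is clear, and the test block and black mount are undisturbed.

```bash
python3 -c "
from workcell import env
print(env.job_done())"
```

```text
the job is handed in; nothing more can be done
None
```

The selector lever is pushed home to the stop in the green-marked far right slot, with the hand clear and the job handed in at about 13 s; no verdict came back.

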